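# Power up the sound desk in order

### The job

Switch on the sound desk in the order that spares the loudspeaker a thump: with a fingertip, lightly press down the round power key on top of the cassette player, then the one on the mixer, and last the one on the loudspeaker, each fully down so that it stays down. Leave the drum machine switched off. Do not lift, tip or shove any of the machines, and do not disturb the other things on the desk.

Things in the scene. Friction and masses are not known exactly. Their poses are not given: they have to be found in the camera images.
- player: cassette player: flat black box, 140 (x) by 160 (y) by 45 mm high, with a cassette window showing two white reels and a row of five steel keys along its front edge; loose, about 0.8 kg. Origin at the centre of its underside, front towards -x, z up
- mixer: mixer: flat grey box, 140 (x) by 160 (y) by 45 mm high, with four faders and three rows of four small round knobs (all under 12 mm tall); loose, about 0.9 kg. Origin at the centre of its underside, front towards -x, z up
- speaker: loudspeaker: the tall black box, 140 (x) by 130 (y) by 140 mm high, a round cone and small tweeter on the side that faces away from the robot (+x); loose, about 1.3 kg. Origin at the centre of its underside, z up
- drum: drum machine, not to be switched on: flat grey box, 140 (x) by 160 (y) by 40 mm high with four by four square rubber pads; loose, about 0.7 kg. Origin at the centre of its underside, z up
- player_key_top (a point): round white push key, 30 mm across, on a stem on top of the cassette player; this point is the centre of the key's flat top, z up. Off, it stands 26 mm above the top face of the machine (so 71 mm above the desk)
- mixer_key_top (a point): round white push key, 30 mm across, on a stem on top of the mixer; this point is the centre of the key's flat top, z up. Off, it stands 26 mm above the top face of the machine (so 71 mm above the desk)
- speaker_key_top (a point): round white push key, 30 mm across, on a stem on top of the loudspeaker; this point is the centre of the key's flat top, z up. Off, it stands 26 mm above the top face of the machine (so 166 mm above the desk)
- drum_key_top (a point): round white push key, 30 mm across, on a stem on top of the drum machine; this point is the centre of the key's flat top, z up. Off, it stands 26 mm above the top face of the machine (so 66 mm above the desk)
- player_key (a joint): power key of the cassette player, m: 0 is off (up), 0.007 is fully down. It slides straight down under about 4 N and stays where it is left (no spring, cannot be raised from above). When it is fully down its soft cap gives up to 5 mm more, rising from 5 N to 11 N, and springs back on release
- mixer_key (a joint): power key of the mixer, m: 0 is off (up), 0.007 is fully down. It slides straight down under about 4 N and stays where it is left (no spring, cannot be raised from above). When it is fully down its soft cap gives up to 5 mm more, rising from 5 N to 11 N, and springs back on release
- speaker_key (a joint): power key of the loudspeaker, m: 0 is off (up), 0.007 is fully down. It slides straight down under about 4 N and stays where it is left (no spring, cannot be raised from above). When it is fully down its soft cap gives up to 5 mm more, rising from 5 N to 11 N, and springs back on release
- drum_key (a joint): power key of the drum machine, m: 0 is off (up), 0.007 is fully down. It slides straight down under about 4 N and stays where it is left (no spring, cannot be raised from above). When it is fully down its soft cap gives up to 5 mm more, rising from 5 N to 11 N, and springs back on release
- tumbler: glass tumbler, 68 mm across, 105 mm high; a loose bystander. Origin at the centre of its underside
- torch: torch standing on its 38 mm wide head, 100 mm high; a loose bystander. Origin at the centre of its underside
- screwdriver: screwdriver lying on the desk, 190 mm long; a loose bystander. Origin at its middle along its length
- tape_roll: roll of clear tape lying flat, 90 mm across, 24 mm high; a loose bystander. Origin at the centre of its underside
- screw_jar: closed glass jar, 52 mm across, 60 mm high; a loose bystander. Origin at the centre of its underside
- cassette_box: cassette case lying flat, 70 by 109 by 17 mm; a loose bystander. Origin at the centre of its underside
- battery: block battery standing upright, 26 by 18 by 49 mm; a loose bystander. Origin at the centre of its underside

How it is judged:
By the outcome, as a careful person would: the job done as asked, in the order asked, and still so for the second after the job is handed in, with the robot touching nothing.
It also fails if it takes over 54 s, if anything falls off the work surface, if the arm or the gripper's body presses on something with over 40 N, if the wrist force passes 120 N, or if a joint passes its speed limit or range.

### The arm

A 6-joint arm with a two-finger parallel gripper is mounted at the origin on the work surface. World frame = base frame: x ahead of the robot, y to its left, z up, the work surface at z = 0. Lengths are in m, angles in rad, forces in N, time in s.
With the tool pointing down it reaches from about 0.25 to 0.725 m from the base axis. Payload 4 kg.
Tool frame: the origin (TCP) lies on the centre line of the jaws, within the pads' length; the fingertips stand ahead of it and the grasp point (between the pads) lies 11 mm behind it (bot.tip_extent is the z of the fingertips in the tool frame, in m); z points along the fingers, y is the direction in which the jaws open and shut (so a half turn about z gives the same grasp; the last joint's range is limited). The gripper opens to 85 mm and grips with 20 to 120 N. Pads are 22 mm wide; open, the fingers measure 114 mm over their backs; the gripper's body (76 mm by 85 mm) begins 54 mm behind the grasp point. The pads swing forward as they close: fully open they stand 13 mm farther back than shut.
Start: joints at [1.275, 0.241, 0.005, 1.335, 0, 1.571], TCP at [0.146, 0.478, 0.239] pointing down, gripper open.
Joint ranges: [-2.72, 2.72], [-1.05, 1.87], [-1.09, 1.28], [-1.99, 2.15], [-1.42, 1.44], [-3.14, 3.14]. Speed limits (rad/s): [2.79, 2.79, 3.14, 3.14, 3.14, 3.14].

### API

Orientations are given as a unit quaternion [x, y, z, w].
In Python, from workcell import bot gives the robot as it stands.
- The arm moves only by the shell command python3 -m jog 'ROWS'. ROWS is JSON, a list that holds one entry, the list of rows, each a list of 7 numbers: the shift along the world's x, y, z in m, then the turn, a rotation vector about the world's x, y, z in degrees, then the closure in counts, from 0 (fully open) to 255 (shut). In form: [[[tx, ty, tz, ax, ay, az, fingers], ...]]. A call has 1 to 10 rows; each row is the pose to reach, as a shift and turn from the pose commanded when the call began; what a row does not reach only later rows make up. A row lasts 1/12 s, in which the tool goes at most 41.7 mm and 7.16 degrees, less where a joint would pass 70% of its speed; a pose out of reach is approached as far as the arm can. A call with a gripper value outside its range is refused whole. The fingers move at their own pace and stop on an object; the grip force is fixed at half the most. Time passes only in rows, so rows that repeat a pose let the fingers close. It gives the time, the measured TCP pose, the force and the opening at its end, in the units of the state.
- bot.get_obs(): the state, without advancing time (a new reading comes with each control period).
- bot.camera(name): name is "scene" or "top" or "wrist"; returns the picture (420x560x3 uint8, blue, green, red); there is no depth.
- bot.camera_model(name): a dict with "K" (3x3 intrinsics, pixels), "T" (4x4, takes a point from camera to world coordinates). Camera axes: x right, y down, z forward; pixel columns grow to the right and rows downward; lengths in m; the calibration is good to about 2 mm. A picture is of the moment at which its call begins: read the wrist's pose just before it. camera_model takes no time and is no camera call; for the wrist camera it gives the pose at the moment of the call.
- bot.job_done(): hands the job in, once; it reports no verdict.
The state is a dict: "clock": time; "joint_pos": joint angles; "joint_vel": joint speeds; "tau": joint torques, N m; "eef_pos": TCP position; "tool_rot": TCP orientation; "ft_force": force on the tool from outside, world axes, zero at the start; "ft_torque": the same for the moment, N m; "grip_width": finger opening in m.
Only numpy, scipy, OpenCV 4.12 (cv2) and the standard library are available. Lean on these libraries where they do the work, as an engineer would, in place of code of your own. Each camera call takes 0.05 s, during which the arm holds its last target. There are 200 camera calls.

## Working session

There is one attempt and no reset: what is moved stays moved. The work goes in short steps, Python scripts to look and compute and a shell command to move; the robot and the scene stay as the last step left them, time stands still between calls to the robot, and variables do not carry over. Pictures are saved under pics/ and viewed, about 8 in all and at most 12, crops included, and the job is handed in when it is done.

```bash
mkdir -p pics
python3 - <<'E'
from workcell import bot
import cv2,numpy as np
for n in("top","scene"):
    im=bot.camera(n);cv2.imwrite(f"pics/{n}0.png",im);m=bot.camera_model(n);print(n,np.round(m["K"],1).tolist(),np.round(m["T"],3).tolist())
o=bot.get_obs();print(o);print(bot.tip_extent)
E
```

```text
top [[456.5, 0.0, 282.3], [0.0, 456.5, 212.7], [0.0, 0.0, 1.0]] [[0.009, -0.994, 0.113, 0.434], [-1.0, -0.01, -0.013, 0.024], [0.015, -0.113, -0.994, 1.151], [0.0, 0.0, 0.0, 1.0]]
scene [[472.1, 0.0, 287.2], [0.0, 472.1, 215.2], [0.0, 0.0, 1.0]] [[0.219, 0.747, -0.627, 1.324], [0.976, -0.166, 0.142, -0.145], [0.002, -0.643, -0.766, 1.048], [0.0, 0.0, 0.0, 1.0]]
{'clock': 0.1, 'joint_pos': array([ 1.27502518e+00,  2.41344986e-01,  3.87982140e-03,  1.33513704e+00,
       -1.21099941e-05,  1.57081499e+00]), 'joint_vel': array([-1.28148441e-03, -2.00606285e-05,  2.69617590e-03,  1.58859093e-03,
        9.15095086e-04, -1.61323619e-03]), 'tau': array([-6.24832683e-05, -3.73136866e+01,  2.53011364e+01,  1.08809536e-02,
       -6.21270920e-05,  1.56853645e-05]), 'eef_pos': array([0.14559192, 0.47779452, 0.23850621]), 'tool_rot': array([ 1.47356280e-01,  9.89083066e-01, -8.93978609e-04, -1.27048507e-04]), 'ft_force': array([ 0.02614327, -1.00670749, -0.42196798]), 'ft_torque': array([ 0.03712241, -0.01134669,  0.00808567]), 'grip_width': 0.08540803141728584}
0.008
```

View pics/top0.png

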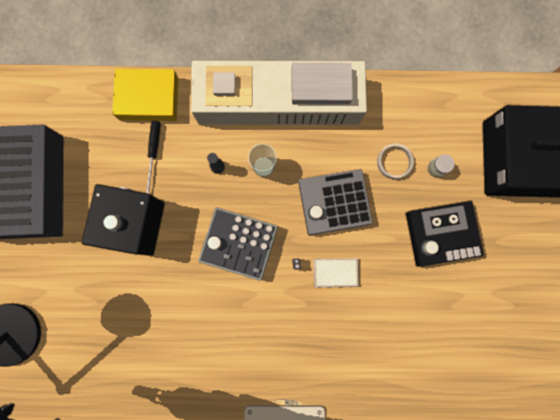

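View pics/scene0.png

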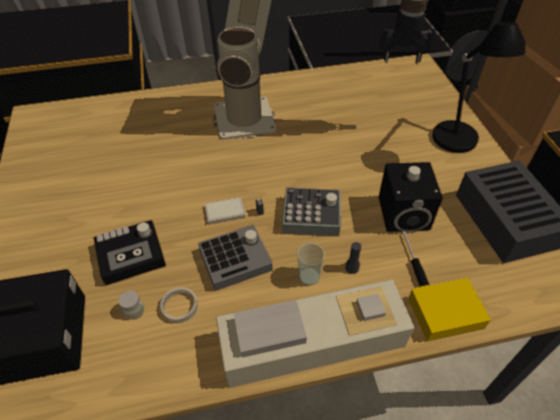

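Top view: the keys are at pixels about (430,248) for the player, (214,243) mixer, (112,223) speaker and (316,212) drum. In the scene view they are at about (144,230), (331,199), (414,173) and (251,237). I'll now refine them and compare the two views.

```bash
cat > h.py <<'E'
from workcell import bot
import cv2,numpy as np
H=dict(player=.071,mixer=.071,speaker=.166,drum=.066)
def ray(m,p):
    d=m["T"][:3,:3]@np.linalg.solve(m["K"],[p[0],p[1],1.]);return m["T"][:3,3],d/np.linalg.norm(d)
def plane(m,p,z):
    o,d=ray(m,p);return o+d*(z-o[2])/d[2]
def blob(im,g,r=14,thr=150):
    x0,y0=g[0]-r,g[1]-r
    c=im[y0:y0+2*r,x0:x0+2*r];w=((c.min(2)>thr)).astype(np.uint8)
    n,l,s,ce=cv2.connectedComponentsWithStats(w)
    i=1+np.argmax(s[1:,4]);return ce[i]+[x0,y0],s[i].tolist()
E
python3 - <<'E'
from h import *
G=dict(top=dict(player=(430,248),mixer=(214,243),speaker=(112,223),drum=(316,212)),scene=dict(player=(144,230),mixer=(331,199),speaker=(414,173),drum=(251,237)))
V={}
for n in G:
    im=cv2.imread(f"pics/{n}0.png");m=bot.camera_model(n)
    for k,g in G[n].items():
        p,s=blob(im,g,12,190);V[n,k]=ray(m,p);print(n,k,p.round(1),s,plane(m,p,H[k]).round(4))
    if n=="top": cv2.imwrite("pics/crop0.png",cv2.resize(np.hstack([im[g[1]-30:g[1]+30,g[0]-30:g[0]+30] for g in G[n].values()]),None,fx=3.3,fy=3.3,interpolation=cv2.INTER_NEAREST))
for k in H:
    (a,d),(b,e)=V["top",k],V["scene",k]
    s,t=np.linalg.lstsq(np.c_[d,-e],b-a,rcond=None)[0];print(k,((a+s*d+b+t*e)/2).round(4),np.linalg.norm(a+s*d-b-t*e).round(4))
E
```

```text
top player [431.4 247.1] [9, 7, 10, 10, 82] [ 0.4782 -0.3451  0.071 ]
top mixer [213.4 242.4] [6, 6, 11, 11, 92] [0.4845 0.1715 0.071 ]
top speaker [109.9 221.6] [4, 5, 13, 12, 119] [0.5227 0.3824 0.166 ]
top drum [315.7 211.5] [7, 7, 10, 10, 83] [ 0.5611 -0.0707  0.066 ]Traceback (most recent call last):
  File "<stdin>", line 7, in <module>
  File "h.py", line 12, in blob
    i=1+np.argmax(s[1:,4]);return ce[i]+[x0,y0],s[i].tolist()
        ~~~~~~~~~^^^^^^^^^
    return _wrapfunc(a, 'argmax', axis=axis, out=out, **kwds)
    return bound(*args, **kwds)
ValueError: attempt to get argmax of an empty sequence
```

View pics/crop0.png

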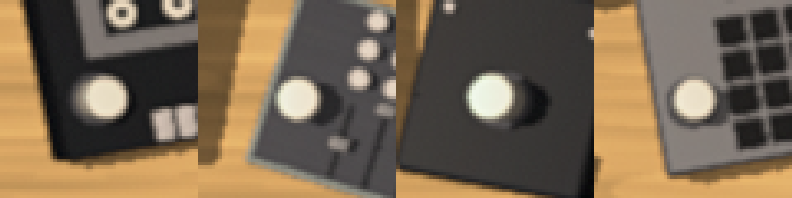

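```bash
python3 - <<'E'
from h import *
G=dict(top=dict(player=(430,248),mixer=(214,243),speaker=(112,223),drum=(316,212)),scene=dict(player=(144,230),mixer=(331,199),speaker=(414,173),drum=(251,237)))
V={}
for n in G:
    im=cv2.imread(f"pics/{n}0.png");m=bot.camera_model(n)
    for k,g in G[n].items():
        p,s=blob(im,g,10,150 if n=="top" else 135);V[n,k]=ray(m,p);print(n,k,p.round(1),s,plane(m,p,H[k]).round(4))
for k in H:
    (a,d),(b,e)=V["top",k],V["scene",k]
    s,t=np.linalg.lstsq(np.c_[d,-e],b-a,rcond=None)[0];print(k,((a+s*d+b+t*e)/2).round(4),np.linalg.norm(a+s*d-b-t*e).round(4))
E
python3 -m jog '[[[0.016,-0.037,0,0,0,0,255],[0.03,-0.074,0,0,0,0,255],[0.045,-0.111,0,0,0,0,255],[0.06,-0.148,0,0,0,0,255],[0.075,-0.185,0,0,0,0,255],[0.09,-0.222,0,0,0,0,255],[0.105,-0.259,0,0,0,0,255],[0.12,-0.296,0,0,0,0,255],[0.135,-0.333,0,0,0,0,255],[0.15,-0.37,0,0,0,0,255]]]'
python3 -c "
from workcell import bot
print(bot.get_obs()['joint_pos'],bot.tip_extent)"
```

```text
top player [431.4 246.9] [6, 4, 12, 11, 112] [ 0.4786 -0.3452  0.071 ]
top mixer [213.5 242.4] [4, 4, 12, 12, 118] [0.4844 0.1712 0.071 ]
top speaker [109.9 221.7] [2, 3, 13, 13, 140] [0.5224 0.3823 0.166 ]
top drum [315.7 211.3] [4, 4, 12, 12, 113] [ 0.5614 -0.0706  0.066 ]
scene player [142.5 226.6] [5, 4, 8, 6, 39] [ 0.4782 -0.3454  0.071 ]
scene mixer [331.3 196.7] [7, 6, 8, 5, 31] [0.484  0.1722 0.071 ]
scene speaker [414.5 169.8] [7, 5, 8, 5, 33] [0.5209 0.384  0.166 ]
scene drum [250.7 234. ] [6, 4, 8, 7, 43] [ 0.5609 -0.0699  0.066 ]
player [ 0.4786 -0.3452  0.0714] 0.0002
mixer [0.4845 0.1715 0.0716] 0.0009
speaker [0.5224 0.3823 0.1676] 0.0012
drum [ 0.5614 -0.0703  0.0666] 0.0006
clock: 0.93
eef_pos: [0.2956, 0.1064, 0.2393]
tool_rot: [0.147, 0.989, 0.0, 0.0]
ft_force: [0.6, 0.8, 0.4]
grip_width: 0.0001
[ 3.45535721e-01 -1.34471712e-01 -3.95752520e-01  1.30911661e+00
  4.33656344e-05  6.40638286e-01] 0.008
```

```bash
python3 -m jog '[[[0.015,-0.037,0,0,0,0,255],[0.03,-0.074,0,0,0,0,255],[0.045,-0.111,0,0,0,0,255],[0.06,-0.148,0,0,0,0,255],[0.075,-0.185,0,0,0,0,255],[0.09,-0.222,0,0,0,0,255],[0.105,-0.259,0,0,0,0,255],[0.12,-0.296,0,0,0,0,255],[0.135,-0.333,0,0,0,0,255],[0.15,-0.37,0,0,0,0,255]]]'
python3 -m jog '[[[0.015,-0.036,-0.01,0,0,0,255],[0.026,-0.064,-0.03,0,0,0,255],[0.033,-0.0815,-0.06,0,0,0,255],[0.033,-0.0815,-0.09,0,0,0,255],[0.033,-0.0815,-0.12,0,0,0,255],[0.033,-0.0815,-0.14,0,0,0,255],[0.033,-0.0815,-0.14,0,0,0,255],[0.033,-0.0815,-0.14,0,0,0,255]]]'
python3 - <<'E'
from h import *
print(bot.get_obs())
cv2.imwrite("pics/w1.png",bot.camera("wrist"))
cv2.imwrite("pics/s1.png",cv2.resize(bot.camera("scene")[150:310,60:260],None,fx=3,fy=3))
E
```

```text
clock: 1.77
eef_pos: [0.4457, -0.2637, 0.2387]
tool_rot: [0.148, 0.989, 0.0, -0.0]
ft_force: [1.3, -0.4, 0.8]
grip_width: -0.0001
clock: 2.43
eef_pos: [0.4776, -0.3425, 0.0978]
tool_rot: [0.147, 0.989, 0.001, -0.002]
ft_force: [-0.3, 0.3, 0.6]
grip_width: -0.0001
{'clock': 2.4333, 'joint_pos': array([-6.22082114e-01,  5.08459153e-01,  1.91547900e-02,  1.08576200e+00,
       -3.42932401e-05, -3.26165341e-01]), 'joint_vel': array([ 0.00529006, -0.04514046,  0.05912379,  0.00735202,  0.00022378,
       -0.00018245]), 'tau': array([-1.01522701e-01, -4.55463266e+01,  2.17216390e+01, -2.47873360e-02,
       -4.37822251e-03,  1.41429686e-05]), 'eef_pos': array([ 0.47759211, -0.34247323,  0.09779762]), 'tool_rot': array([ 1.47418762e-01,  9.89071863e-01,  9.59505582e-04, -1.90733748e-03]), 'ft_force': array([-0.29987966,  0.34567504,  0.56745593]), 'ft_torque': array([-0.02049487, -0.01078602,  0.0181398 ]), 'grip_width': -5.8711938561194334e-05}
```

View pics/w1.png

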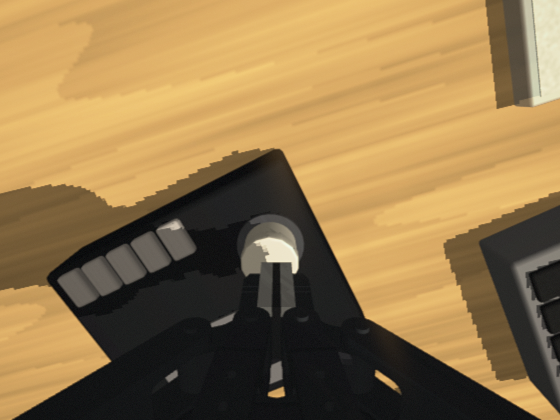

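View pics/s1.png

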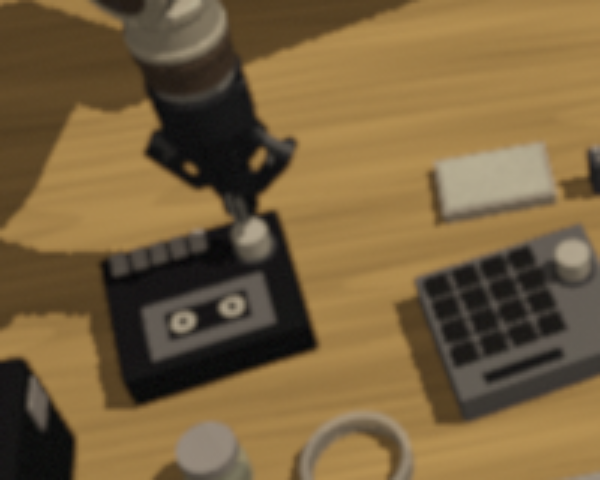

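The wrist view shows the shut fingertips at (276,270) directly over the player key at (270,245). The scene crop agrees, with the tips just above the key. Pressing in stages.

```bash
python3 -m jog '[[[0.001,-0.002,-0.008,0,0,0,255],[0.001,-0.002,-0.012,0,0,0,255],[0.001,-0.002,-0.016,0,0,0,255],[0.001,-0.002,-0.018,0,0,0,255],[0.001,-0.002,-0.02,0,0,0,255],[0.001,-0.002,-0.022,0,0,0,255],[0.001,-0.002,-0.022,0,0,0,255],[0.001,-0.002,-0.022,0,0,0,255]]]'
```

```text
clock: 3.2
eef_pos: [0.4798, -0.3452, 0.0773]
tool_rot: [0.147, 0.989, -0.0, 0.0]
ft_force: [-1.7, 0.1, 0.3]
grip_width: 0.0002
```

```bash
python3 -m jog '[[[0,0,-0.001,0,0,0,255],[0,0,-0.002,0,0,0,255],[0,0,-0.003,0,0,0,255]]]'; python3 -m jog '[[[0,0,-0.001,0,0,0,255],[0,0,-0.002,0,0,0,255]]]';python3 -m jog '[[[0,0,-0.001,0,0,0,255],[0,0,-0.002,0,0,0,255]]]'
```

```text
clock: 3.45
eef_pos: [0.4798, -0.3453, 0.0747]
tool_rot: [0.147, 0.989, -0.0, 0.0]
ft_force: [-1.3, 0.2, 3.2]
grip_width: -0.0002
clock: 3.62
eef_pos: [0.4798, -0.3453, 0.0725]
tool_rot: [0.147, 0.989, -0.0, 0.0]
ft_force: [-2.0, 1.3, 3.5]
grip_width: 0.0001
clock: 3.78
eef_pos: [0.4799, -0.3453, 0.0706]
tool_rot: [0.147, 0.989, -0.0, 0.0]
ft_force: [-1.6, 1.3, 6.4]
grip_width: -0.0003
```

```bash
python3 -m jog '[[[0,0,-0.001,0,0,0,255],[0,0,-0.001,0,0,0,255],[0,0,-0.001,0,0,0,255]]]'; python3 -m jog '[[[0,0,-0.001,0,0,0,255],[0,0,-0.001,0,0,0,255]]]'
```

```text
clock: 4.03
eef_pos: [0.4798, -0.3452, 0.0699]
tool_rot: [0.147, 0.989, -0.0, 0.0]
ft_force: [-0.8, 1.9, 8.1]
grip_width: -0.0
clock: 4.2
eef_pos: [0.4799, -0.3453, 0.0691]
tool_rot: [0.147, 0.989, -0.0, 0.0]
ft_force: [-2.3, 2.0, 8.9]
grip_width: -0.0002
```

Force rose past the 4 N slide to 8.9 N, so the player key is bottomed with the cap partly compressed. Lifting and moving on to the mixer.

```bash
python3 -m jog '[[[0,0,0.02,0,0,0,255],[0,0,0.055,0,0,0,255],[0,0,0.09,0,0,0,255],[0,0.02,0.11,0,0,0,255],[0.001,0.06,0.11,0,0,0,255],[0.001,0.1,0.11,0,0,0,255],[0.002,0.14,0.11,0,0,0,255],[0.002,0.18,0.11,0,0,0,255],[0.002,0.22,0.11,0,0,0,255],[0.002,0.26,0.11,0,0,0,255]]]'
python3 -m jog '[[[0,0.04,0,0,0,0,255],[0,0.08,0,0,0,0,255],[0,0.12,0,0,0,0,255],[0.001,0.16,0,0,0,0,255],[0.001,0.2,0,0,0,0,255],[0.002,0.235,0,0,0,0,255],[0.003,0.257,-0.02,0,0,0,255],[0.003,0.257,-0.05,0,0,0,255],[0.003,0.257,-0.08,0,0,0,255],[0.003,0.257,-0.08,0,0,0,255]]]'
python3 - <<'E'
from h import *
print(bot.get_obs())
cv2.imwrite("pics/w2.png",bot.camera("wrist"))
a=bot.camera("scene");cv2.imwrite("pics/s2.png",np.vstack([cv2.resize(a[190:290,80:280],None,fx=3,fy=3),cv2.resize(a[130:230,250:450],None,fx=3,fy=3)]))
E
```

```text
clock: 5.03
eef_pos: [0.4814, -0.0835, 0.1778]
tool_rot: [0.148, 0.989, 0.0, -0.0]
ft_force: [0.4, 0.3, 0.1]
grip_width: -0.0001
clock: 5.87
eef_pos: [0.4802, 0.171, 0.0923]
tool_rot: [0.147, 0.989, -0.003, -0.005]
ft_force: [-1.2, -1.2, -0.6]
grip_width: 0.0003
{'clock': 5.8667, 'joint_pos': array([ 3.42139668e-01,  3.81229933e-01, -2.03641989e-01,  9.97388050e-01,
       -8.53608079e-05,  6.36383166e-01]), 'joint_vel': array([-0.01875813, -0.0513    ,  0.07589275,  0.12204176,  0.00197904,
       -0.00060432]), 'tau': array([ 4.03709365e-01, -4.26558137e+01,  2.46780252e+01, -1.57429207e+00,
        1.69634720e-02,  1.39585329e-03]), 'eef_pos': array([0.48020975, 0.17099806, 0.09229218]), 'tool_rot': array([ 0.14658894,  0.98918089, -0.00273147, -0.00503928]), 'ft_force': array([-1.24470007, -1.17846139, -0.55312003]), 'ft_torque': array([-0.07468947,  0.09740877,  0.035252  ]), 'grip_width': 0.0002813212374924745}
```

View pics/s2.png

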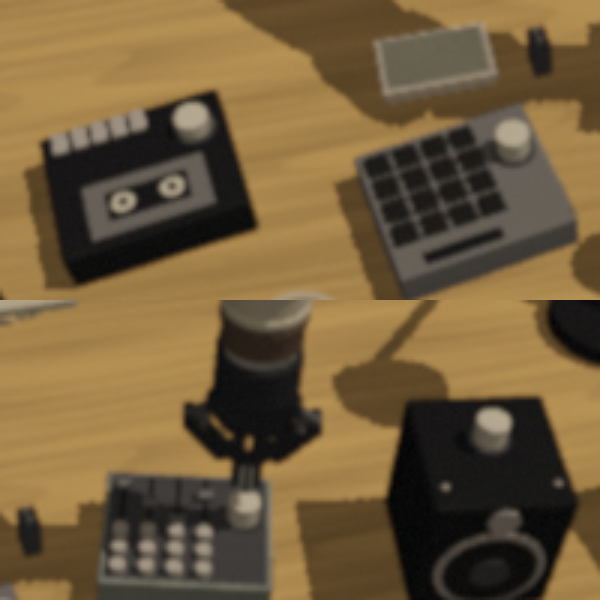

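View pics/w2.png

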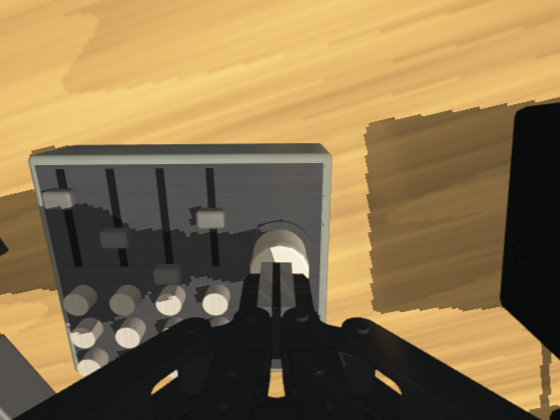

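The player key now stands visibly lower than the drum's, and the player hasn't moved. The fingertips are over the mixer key at (278,255) in the wrist view. Letting the arm settle, then pressing.

```bash
python3 -m jog '[[[0,0,0,0,0,0,255],[0,0,0,0,0,0,255],[0,0,0,0,0,0,255]]]'
```

```text
clock: 6.22
eef_pos: [0.4863, 0.1719, 0.1002]
tool_rot: [0.148, 0.989, 0.001, 0.002]
ft_force: [-0.1, 0.0, 0.1]
grip_width: 0.0001
```

```bash
python3 -m jog '[[[-0.001,0,-0.008,0,0,0,255],[-0.001,0,-0.014,0,0,0,255],[-0.001,0,-0.018,0,0,0,255],[-0.001,0,-0.02,0,0,0,255],[-0.001,0,-0.022,0,0,0,255],[-0.001,0,-0.023,0,0,0,255],[-0.001,0,-0.024,0,0,0,255],[-0.001,0,-0.025,0,0,0,255]]]'; python3 -m jog '[[[0,0,-0.001,0,0,0,255],[0,0,-0.002,0,0,0,255],[0,0,-0.003,0,0,0,255]]]'; python3 -m jog '[[[0,0,-0.001,0,0,0,255],[0,0,-0.001,0,0,0,255]]]'
```

```text
clock: 6.88
eef_pos: [0.4834, 0.1716, 0.0733]
tool_rot: [0.147, 0.989, -0.0, -0.0]
ft_force: [-2.4, -0.3, 3.2]
grip_width: 0.0003
clock: 7.13
eef_pos: [0.4834, 0.1716, 0.0705]
tool_rot: [0.147, 0.989, -0.0, -0.0]
ft_force: [-3.4, -1.9, 7.3]
grip_width: 0.0002
clock: 7.3
eef_pos: [0.4834, 0.1716, 0.0695]
tool_rot: [0.147, 0.989, -0.0, -0.0]
ft_force: [-3.8, -1.4, 8.3]
grip_width: 0.0001
```

```bash
python3 -m jog '[[[0,0,0.02,0,0,0,255],[0,0,0.055,0,0,0,255],[0,0,0.09,0,0,0,255],[0,0,0.125,0,0,0,255],[0,0,0.15,0,0,0,255],[0.006,0.03,0.15,0,0,0,255],[0.012,0.065,0.15,0,0,0,255],[0.018,0.1,0.15,0,0,0,255],[0.025,0.135,0.15,0,0,0,255],[0.032,0.17,0.15,0,0,0,255]]]'
python3 -m jog '[[[0.005,0.03,0,0,0,0,255],[0.007,0.041,0,0,0,0,255],[0.007,0.041,-0.01,0,0,0,255],[0.007,0.041,-0.015,0,0,0,255],[0.007,0.041,-0.015,0,0,0,255],[0.007,0.041,-0.015,0,0,0,255],[0.007,0.041,-0.015,0,0,0,255]]]'
python3 - <<'E'
from h import *
cv2.imwrite("pics/w3.png",bot.camera("wrist"))
a=bot.camera("scene");cv2.imwrite("pics/s3.png",cv2.resize(a[120:240,270:450],None,fx=3,fy=3))
E
```

```text
clock: 8.13
eef_pos: [0.5163, 0.3438, 0.2191]
tool_rot: [0.147, 0.989, 0.001, 0.0]
ft_force: [1.7, 0.5, 0.4]
grip_width: -0.0001
clock: 8.72
eef_pos: [0.5229, 0.3815, 0.2045]
tool_rot: [0.148, 0.989, -0.0, -0.0]
ft_force: [-0.2, -0.5, -0.3]
grip_width: 0.0
```

View pics/s3.png

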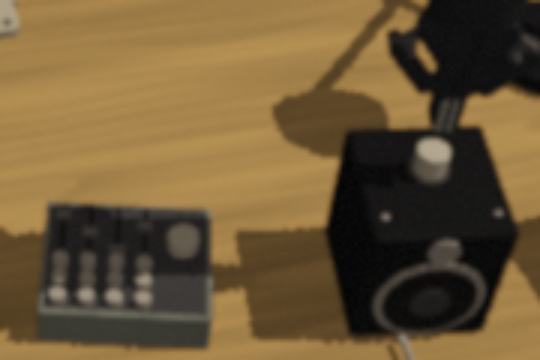

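View pics/w3.png

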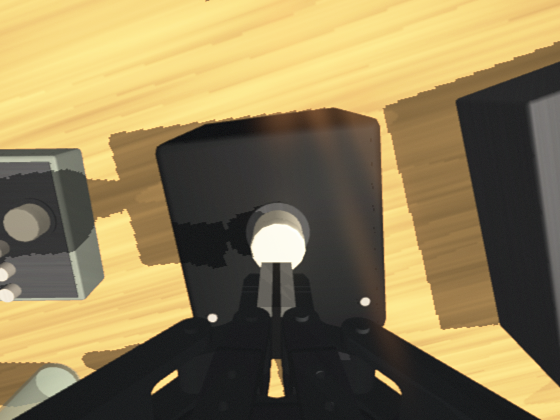

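The speaker key, at (278,245) in the wrist view, is in line with the tips. The mixer key now looks low in the scene view.

```bash
python3 -m jog '[[[0,0.001,-0.01,0,0,0,255],[0,0.001,-0.018,0,0,0,255],[0,0.001,-0.024,0,0,0,255],[0,0.001,-0.028,0,0,0,255],[0,0.001,-0.03,0,0,0,255],[0,0.001,-0.032,0,0,0,255],[0,0.001,-0.034,0,0,0,255],[0,0.001,-0.034,0,0,0,255]]]'; python3 -m jog '[[[0,0,-0.001,0,0,0,255],[0,0,-0.002,0,0,0,255],[0,0,-0.002,0,0,0,255]]]'; python3 -m jog '[[[0,0,-0.001,0,0,0,255],[0,0,-0.001,0,0,0,255]]]'
```

```text
clock: 9.48
eef_pos: [0.5226, 0.3837, 0.1703]
tool_rot: [0.147, 0.989, -0.0, -0.0]
ft_force: [-0.3, -0.7, -0.3]
grip_width: 0.0002
clock: 9.73
eef_pos: [0.5228, 0.3839, 0.1685]
tool_rot: [0.147, 0.989, 0.0, 0.0]
ft_force: [-1.9, -2.3, 3.1]
grip_width: -0.0001
clock: 9.9
eef_pos: [0.5228, 0.3839, 0.1673]
tool_rot: [0.147, 0.989, 0.0, 0.0]
ft_force: [-1.9, -1.4, 3.5]
grip_width: 0.0002
```

```bash
python3 -m jog '[[[0,0,-0.001,0,0,0,255],[0,0,-0.002,0,0,0,255],[0,0,-0.002,0,0,0,255]]]'; python3 -m jog '[[[0,0,-0.001,0,0,0,255],[0,0,-0.001,0,0,0,255]]]'
```

```text
clock: 10.15
eef_pos: [0.5228, 0.3839, 0.1658]
tool_rot: [0.147, 0.989, 0.0, 0.0]
ft_force: [-2.5, -1.5, 6.8]
grip_width: 0.0003
clock: 10.32
eef_pos: [0.5229, 0.3839, 0.1651]
tool_rot: [0.147, 0.989, 0.0, 0.0]
ft_force: [-2.0, -1.9, 7.6]
grip_width: 0.0001
```

```bash
python3 -m jog '[[[0,0,-0.001,0,0,0,255],[0,0,-0.001,0,0,0,255]]]'; python3 -m jog '[[[0,0,0.015,0,0,0,255],[0,0,0.045,0,0,0,255],[0,0,0.075,0,0,0,255],[-0.03,0,0.08,0,0,0,255],[-0.07,0,0.08,0,0,0,255],[-0.11,0,0.08,0,0,0,255],[-0.15,0,0.08,0,0,0,255],[-0.19,0,0.08,0,0,0,255],[-0.22,0,0.08,0,0,0,255],[-0.22,0,0.08,0,0,0,255]]]'
python3 - <<'E'
from h import *
t=bot.camera("top");s=bot.camera("scene");cv2.imwrite("pics/top9.png",t);cv2.imwrite("pics/scene9.png",s)
T0=cv2.imread("pics/top0.png");S0=cv2.imread("pics/scene0.png")
# before / after, scene crops of each key
G=dict(player=(144,230),mixer=(331,199),speaker=(414,173),drum=(251,237))
f=lambda im:np.hstack([im[y-24:y+24,x-24:x+24] for x,y in G.values()])
cv2.imwrite("pics/keys.png",cv2.resize(np.vstack([f(S0),f(s)]),None,fx=4,fy=4))
E
```

```text
clock: 10.48
eef_pos: [0.5229, 0.3839, 0.1643]
tool_rot: [0.147, 0.989, 0.0, 0.0]
ft_force: [-3.1, -2.2, 8.2]
grip_width: 0.0001
clock: 11.32
eef_pos: [0.298, 0.3834, 0.2432]
tool_rot: [0.145, 0.989, -0.0, -0.001]
ft_force: [0.7, -1.1, -0.1]
grip_width: 0.0
```

View pics/keys.png

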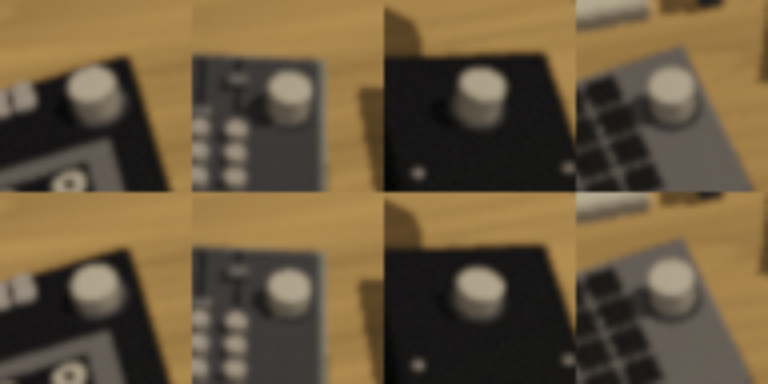

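View pics/top9.png

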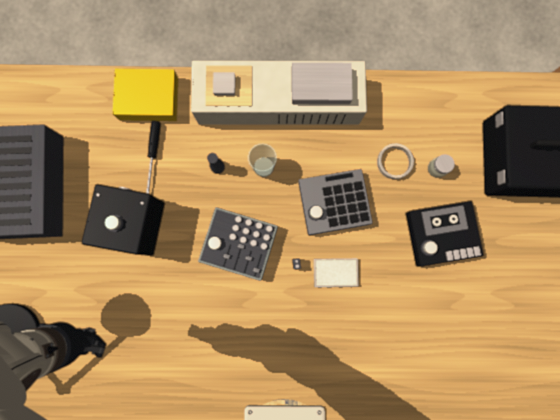

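The before and after crops show the three keys lower, the drum key unchanged and the machine edges where they were. The top view shows no bystander moved and the arm clear. One numeric check, then hand-in.

```bash
python3 - <<'E'
from h import *
G=dict(top=dict(player=(430,248),mixer=(214,243),speaker=(112,223),drum=(316,212)),scene=dict(player=(144,230),mixer=(331,199),speaker=(414,173),drum=(251,237)))
V={}
for n in G:
    im=cv2.imread(f"pics/{n}9.png");m=bot.camera_model(n)
    for k,g in G[n].items(): V[n,k]=ray(m,blob(im,g,10,150 if n=="top" else 135)[0])
for k in H:
    (a,d),(b,e)=V["top",k],V["scene",k]
    s,t=np.linalg.lstsq(np.c_[d,-e],b-a,rcond=None)[0];print(k,((a+s*d+b+t*e)/2).round(4))
print(bot.get_obs()["ft_force"],bot.get_obs()["joint_vel"].round(3))
E
python3 -m jog '[[[0,0,0,0,0,0,255],[0,0,0,0,0,0,255],[0,0,0,0,0,0,255]]]'; python3 -c "
from workcell import bot
print(bot.get_obs()['ft_force'])"
```

```text
player [ 0.4786 -0.3449  0.0646]
mixer [0.4844 0.1714 0.0656]
speaker [0.5224 0.3822 0.1609]
drum [ 0.5612 -0.0705  0.0667]
[-0.23876129  0.06419606 -0.34902508] [-0.031  0.028  0.037 -0.001 -0.004 -0.001]
clock: 11.67
eef_pos: [0.304, 0.3839, 0.2429]
tool_rot: [0.148, 0.989, -0.0, 0.0]
ft_force: [0.4, 0.3, 0.3]
grip_width: -0.0002
[0.37357003 0.31028884 0.30538199]
```

```bash
python3 -c "
from workcell import bot
print(bot.job_done())"
```

```text
the job is handed in; nothing more can be done
None
```

I pressed the power keys on the player, then the mixer, then the loudspeaker, using the shut fingertips. I then backed the arm off and handed the job in at about 12 s.

- **Press force:** the key forces ended at 8.9, 8.3 and 8.2 N, all in the range that means a key is fully down.
- **Key drop from the cameras:** comparing the two views before and after, the key tops fell 6.8 mm (player), 6.0 mm (mixer) and 6.7 mm (loudspeaker). The nominal drop is 7 mm. The mixer reading is the furthest off, but within the roughly 2 mm calibration error.
- **Drum machine:** its key height did not change, so it stays off.
- **Machines and bystanders:** the keys stayed within 0.4 mm sideways, so their machines did not shift measurably. I saw no bystander moved in the final top view; I judged that by eye.
- **At hand-in:** the arm was touching nothing, and the force reading was near zero.

No check failed. One mid-press reading on the loudspeaker showed no force, probably because the arm was still settling; the readings after it rose as they had on the other keys.

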